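# Set the gated changeover valve to test and lock it

### The job

The changeover valve in front of you, with the gauge on its side, is still set to vent. With a fingertip push its ball-ended lever along the long leg of the L-shaped gate slot, round the corner and fully home to the end of the short leg; then push the flat keeper bar by its upright pin across the slot behind the lever, right up to its stop, so that the lever cannot slip back. Only push: never take the lever or the keeper's pin between the fingers, and leave all the other things on the bench where they stand.

Things in the scene. Friction and masses are not known exactly. Their poses are not given: they have to be found in the camera images.
- valve: Changeover valve fixed to the bench (elsewhere in each run): grey block on a 140x122 mm foot, flat steel gate plate on top, its top 100 mm up. Origin at bench height under the lever's pivot. z up, x along the slot's long leg (vent end to corner), y along the short leg (corner to test end). Plate x -44..64, y -52..38 mm. Gauge at the -x side to x -167, inlet fitting to x 104, under 65 mm high.
- lever_along (a joint): Swing of the lever along the long leg, rad: 0 upright, positive leans to the valve's +x. About -0.32 at the vent end, +0.32 to +0.34 in the corner against the end of the long leg; starts between -0.31 and -0.17. Friction of about 3 N at the knob; stays where it is left. The stem must be within about 4 mm of the end of the long leg before it can enter the short one.
- lever_across (a joint): Swing of the lever along the short leg, rad: positive leans to the valve's +y. About -0.18 (+-0.03) in the long leg, about +0.19 when home against the end of the short leg. Friction of about 3 N at the knob; stays where it is left.
- knob (a point): Centre of the lever's black ball knob, 26 mm in diameter, on a steel stem 10 mm thick; 135 mm from the lever's pivot, which is 20 mm above the valve's origin, so 55 mm above the plate when upright. It travels about 85 mm along the long leg and 50 mm along the short leg. Its z axis runs up the stem.
- gate_start (a point): Where the stem stands at the vent end of the long leg of the slot, at plate-top height (valve frame -25.5, -14, 100 mm). The L-shaped slot is cut through the plate, 15 mm wide for the 10 mm stem.
- gate_corner (a point): Where the stem stands in the corner of the slot (valve frame 25, -14, 100 mm).
- gate_end (a point): Where the stem stands when home at the end of the short leg (valve frame 25, 14.5, 100 mm).
- keeper (a joint): Swing of the keeper, rad, clockwise from above: 0 with the bar pointing to the valve's -y (open), 1.57 with it pointing to -x across the short leg, against its stop pin (closed). Starts between 0 and 0.25, clear of the lever's way. Friction of about 2 N at its pin; stays where it is left. It cannot pass the stem while this is in the corner.
- keeper_pivot (a point): Axis of the keeper at plate-top height (valve frame 50, 2, 100 mm).
- thumb_pin (a point): On the keeper's upright round pin, 8 mm thick, 54 mm from the keeper's axis near the free end of the flat bar; 16 mm above the plate, the pin rising to 28 mm above it. The bar is 10 mm wide and lies 0.5 to 4.5 mm above the plate.
- spare_adaptor: Bystander, not to be moved: steel hexagon adaptor, 38 mm tall, standing behind the valve. Origin at the centre of its underside.
- union_nut: Bystander, not to be moved: small brass union nut with a steel collar, 26 mm wide, 19 mm tall, beside the valve. Origin at the centre of its underside.
- spare_gauge: Bystander, not to be moved: loose dial pressure gauge, 109x75x40 mm, lying face up at the right of the bench. Origin at the centre of its underside.
- oil_bottle: Bystander, not to be moved: white dropper bottle, 119 mm tall, at the left. Origin at the centre of its underside.
- ring_gauge: Bystander, not to be moved: plain steel setting ring, 54 mm across, 18 mm tall, at the left. Origin at the centre of its underside.
- large_weight: Bystander, not to be moved: bare steel calibration weight, 37 mm thick, 88 mm tall, at the right. Origin at the centre of its underside.
- small_weight: Bystander, not to be moved: bare steel calibration weight, 25 mm thick, 58 mm tall, at the right. Origin at the centre of its underside.
- block_box: Bystander, not to be moved: wooden box with a closed lid, 67x150x47 mm, at the right rear. Origin at the centre of its underside.

How it is judged:
By the outcome, as a careful person would: the job done as asked, in the order asked, and still so for the second after the job is handed in, with the robot touching nothing.
It also fails if it takes over 54 s, if anything falls off the work surface, if the arm or the gripper's body presses on something with over 40 N, if the wrist force passes 120 N, or if a joint passes its speed limit or range.

### The arm

A 6-joint arm with a two-finger parallel gripper is mounted at the origin on the work surface; the furniture and walls round the work are solid. World frame = base frame: x ahead of the robot, y to its left, z up, the work surface at z = 0. Lengths are in m, angles in rad, forces in N, time in s.
With the tool pointing down it reaches from about 0.3 to 0.875 m from the base axis. Payload 6.4 kg.
Tool frame: the origin (TCP) lies midway between the tips of the shut fingers; the grasp point (between the pads) lies 19 mm behind it; z points along the fingers, y is the direction in which the jaws open and shut (so a half turn about z gives the same grasp; the last joint's range is limited). The gripper opens to 85 mm and grips with 20 to 120 N. Pads are 22 mm wide; open, the fingers measure 114 mm over their backs; the gripper's body (76 mm by 85 mm) begins 54 mm behind the grasp point. The pads swing forward as they close: fully open they stand 13 mm farther back than shut.
Start: joints at [1.02, 0.181, 1.607, -0, 1.354, -0.206], TCP at [0.194, 0.541, 0.231] pointing down, gripper open.
Joint ranges: [-2.99, 2.99], [-0.89, 2.07], [0.3, 2.58], [-1.14, 4.28], [0, 2.63], [-3.12, 3.12]. Speed limits (rad/s): [2.57, 2.57, 3.01, 3.14, 3.14, 3.14].

### API

Orientations are given as a unit quaternion [w, x, y, z].
In Python, from bench import ctrl gives the robot as it stands. The module is installed in compiled form; this text tells all that it offers.
- The arm moves only by the tool arm_command, never from a script. Its argument "plan" is one flat list of numbers, 4 for each row, row after row: the shift along the tool's x, y, z in mm, then the turn about the tool's z in rad. A call has 1 to 20 rows; each row shifts and turns the commanded pose from where the row before left it, along the tool's axes as they then stand; what a row does not reach is not made up. A row lasts 1/10 s, in which the tool goes at most 50 mm and 8.59 degrees, less where a joint would pass 70% of its speed; a pose out of reach is approached as far as the arm can. A call is refused whole if a number of a shift passes 50 or a number of a turn 0.15, either way. A call with a gripper value outside its range is refused whole. "grip" is the opening, from 0 (shut) to 1 (fully open), set as the call begins (left out, the last holds). The fingers move at their own pace and stop on an object; the grip force is fixed at half the most. Time passes only in rows, so rows that do not move let the fingers close. It gives the time, the measured TCP pose, the force and the opening at its end, in the units of the state.
- ctrl.get_obs(): the state, without advancing time (a new reading comes with each control period).
- ctrl.camera(name): name is "side" or "top" or "wrist"; returns a dict with "color" (400x640x3 uint8, red, green, blue), "camera_matrix" (3x3 intrinsics, pixels), "eye" and "attitude" of the camera in the world; the wrist camera has in their place "T_tool_cam" (4x4, takes a point from camera to tool coordinates, whose origin is the TCP and whose axes are the flange's). Camera axes: x right, y up, looking along -z (the intrinsics and any distortion apply to the point x, -y, -z); pixel columns grow to the right and rows downward; lengths in m; the calibration is good to about 2 mm. The wrist camera is an equidistant fisheye: a pixel r from the principal point sees the ray r / f radians off the axis. A picture is of the moment at which its call begins: read the wrist's pose just before it. There is no depth.
- ctrl.hand_in(): hands the job in, once; it reports no verdict.
The state is a dict: "time_s": time; "q": joint angles; "dq": joint speeds; "joint_efforts": joint torques, N m; "eef_pos": TCP position; "eef_rot": TCP orientation; "wrist_force": force on the tool from outside, world axes, zero at the start; "torque": the same for the moment, N m; "opening": opening from 0.0 (shut) to 1.0 (fully open).
Only numpy, scipy, OpenCV 4.12 (cv2) and the standard library are available. Lean on these libraries where they do the work, as an engineer would, in place of code of your own. Each camera call takes 0.05 s, during which the arm holds its last target. There are 200 camera calls.

## Working session

There is one attempt and no reset: what is moved stays moved. The work goes in short steps, Python scripts to look and compute and a tool call to move; the robot and the scene stay as the last step left them, time stands still between calls to the robot, and variables do not carry over. Pictures are saved under pics/ and viewed, about 8 in all and at most 12, crops included, and the job is handed in when it is done.

Besides the shell and the picture viewer there is one more tool, called after "Call:" by a JSON object that holds its "method" and its "body". arm_command: Moves the arm, as the interface text tells. Its arguments: {"type":"object","properties":{"plan":{"type":"array","items":{"type":"number"}},"grip":{"type":"number"}},"required":["plan"]}

```bash
mkdir -p pics; cat > h.py <<'E'
import numpy as np, cv2
from bench import ctrl
from scipy.spatial.transform import Rotation as R
def rot(a):
    a=np.array(a,float)
    return a if a.shape==(3,3) else R.from_quat(a[[1,2,3,0]]).as_matrix()
def shot(n,f):
    o=ctrl.get_obs(); c=ctrl.camera(n); cv2.imwrite('pics/'+f,c['color'][:,:,::-1]); np.save('pics/'+f+'.npy',{'c':c,'o':o},allow_pickle=True); return c,o
def load(f):
    d=np.load('pics/'+f+'.npy',allow_pickle=True).item(); return d['c'],d['o']
def proj(c,P):
    p=rot(c['attitude']).T@(np.array(P)-np.array(c['eye'])); K=np.array(c['camera_matrix']); v=K@np.array([p[0],-p[1],-p[2]]); return v[:2]/v[2]
def ray(c,u,v):
    d=np.linalg.inv(np.array(c['camera_matrix']))@[u,v,1]; return np.array(c['eye']),rot(c['attitude'])@[d[0],-d[1],-d[2]]
def onz(c,u,v,z):
    e,d=ray(c,u,v); return e+d*(z-e[2])/d[2]
def two(a,b):
    (e,d),(f,g)=a,b; s=np.linalg.lstsq(np.c_[d,-g],f-e,rcond=None)[0]; p=e+s[0]*d;q=f+s[1]*g; return (p+q)/2,np.linalg.norm(p-q)
E
python3 - <<'E'
from h import *
for n in('side','top'):
    c,o=shot(n,n+'1.png'); print({k:v for k,v in c.items() if k!='color'})
print(o)
E
```

```text
{'camera_matrix': array([[362.57178958,   0.        , 318.62851734],
       [  0.        , 362.57178958, 200.58051054],
       [  0.        ,   0.        ,   1.        ]]), 'eye': array([ 0.49304253, -0.84209128,  0.77375823]), 'attitude': array([ 0.89693425,  0.43956355, -0.00972634, -0.04688533])}
{'camera_matrix': array([[375.0488993 ,   0.        , 314.990088  ],
       [  0.        , 375.0488993 , 203.31610198],
       [  0.        ,   0.        ,   1.        ]]), 'eye': array([ 0.45522537, -0.0256693 ,  1.20573266]), 'attitude': array([ 0.71615547,  0.03632514, -0.03308832, -0.69620901])}
{'time_s': 0.05, 'q': array([ 1.01967921e+00,  1.81568404e-01,  1.60798303e+00,  1.47722048e-05,
        1.35376199e+00, -2.06316688e-01]), 'dq': array([-0.000965  , -0.00040675, -0.00190109, -0.00113965,  0.00221031,
       -0.00043903]), 'joint_efforts': array([ 5.87203558e-04, -4.46239722e+01, -3.52584958e+01, -2.42405240e-04,
        4.02530379e-03, -6.29579085e-05]), 'eef_pos': array([0.19405998, 0.54070062, 0.23038082]), 'eef_rot': array([-3.24809703e-04,  1.71548985e-01,  9.85175216e-01, -7.96752449e-04]), 'wrist_force': array([ 0.27035989, -0.99380294, -0.19913968]), 'torque': array([-0.01139554,  0.01887656,  0.00040428]), 'opening': 1.0026917756376377}
```

View pics/top1.png

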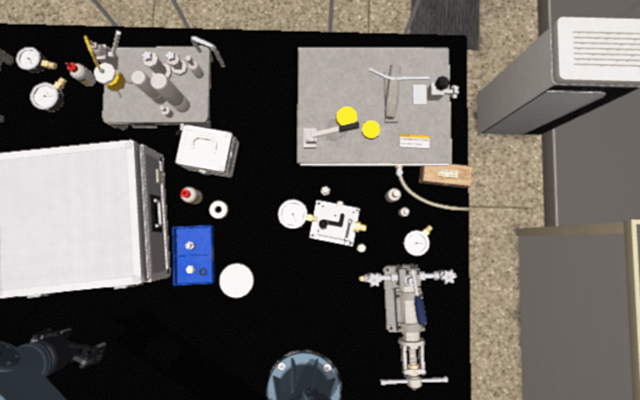

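View pics/side1.png

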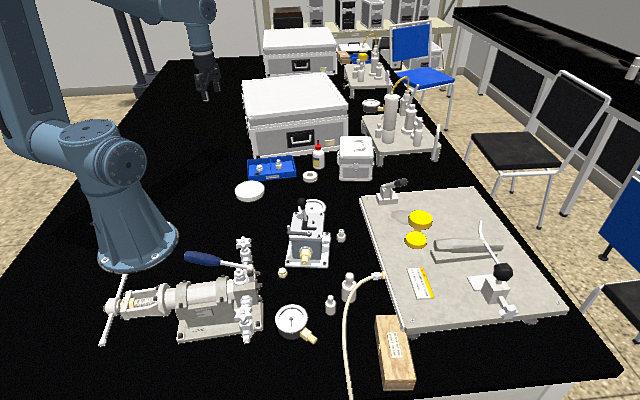

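```bash
python3 - <<'E'
from h import *
a=cv2.imread('pics/top1.png')[180:265,265:385]; b=cv2.imread('pics/side1.png')[185:280,270:370]
a=cv2.resize(a,None,fx=6,fy=6,interpolation=2); b=cv2.resize(b,None,fx=6,fy=6,interpolation=2)
cv2.imwrite('pics/ca.png',a);cv2.imwrite('pics/cb.png',b)
c,_=load('top1.png')
for u,v in((293,213),(335,222),(360,228)): print(onz(c,u,v,.1))
print(proj(c,[0,0,0]))
E
```

```text
[0.53350867 0.04509986 0.1       ]
[ 0.5104222  -0.07958041  0.1       ]
[ 0.49485098 -0.1535059   0.1       ]
[303.71299354 388.46650969]
```

View pics/ca.png

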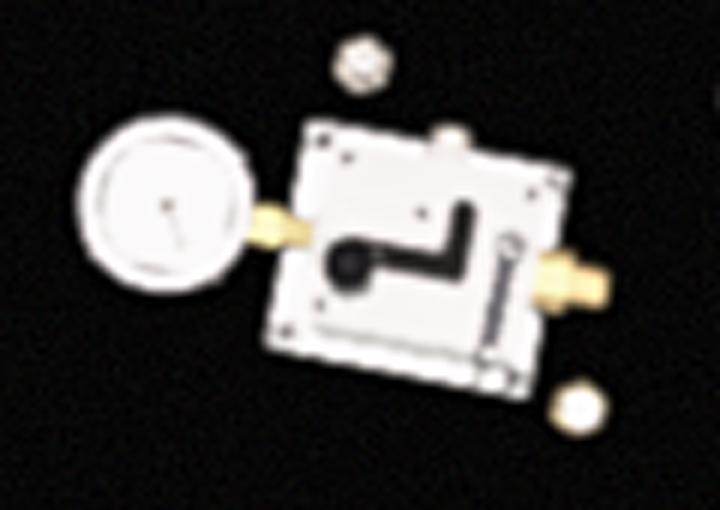

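View pics/cb.png

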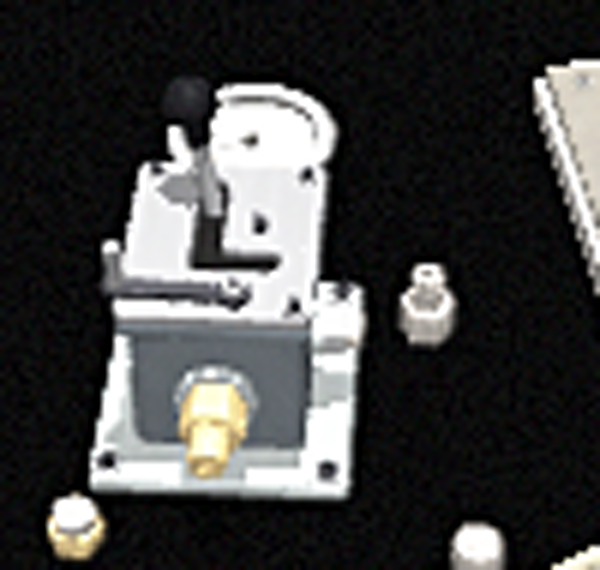

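```bash
python3 - <<'E'
from h import *
c,_=load('top1.png')
f=lambda u,v,z:onz(c,(u+.5)/6-.5+265,(v+.5)/6-.5+180,z)
F=[f(u,v,.012) for u,v in((302,118),(574,172),(530,402),(266,346))]
print(np.round(F,4)); 
for i,j in((0,1),(3,2),(3,0),(2,1)):
    d=F[j]-F[i]; print(np.linalg.norm(d),np.degrees(np.arctan2(d[1],d[0])))
print('mid',np.mean(F,0))
print('corner',f(455,266,.1),'end',f(465,210,.1), 'knob', f(350,265,.15))
s,_=load('side1.png')
g=lambda u,v:((u+.5)/6-.5+270,(v+.5)/6-.5+185)
f2=lambda u,v,z:onz(s,*g(u,v),z)
print('side corner',f2(205,262,.1),'end',f2(275,262,.1),'pivot',f2(237,292,.1045),'pintop',f2(111,247,.128))
kt=ray(c,(350.5)/6-.5+265,265.5/6-.5+180); ks=ray(s,*g(187,100)); print('knob',two(kt,ks))
E
```

```text
[[ 0.5858 -0.0179  0.012 ]
 [ 0.561  -0.1634  0.012 ]
 [ 0.4387 -0.1423  0.012 ]
 [ 0.4641 -0.0023  0.012 ]]
0.147616106514983 -99.68559662725826
0.14222338011863797 -100.29882620449207
0.12265804386431337 -7.292894060842051
0.12407359129999786 -9.814941476728588
mid [ 0.51241727 -0.08149411  0.012     ]
corner [ 0.50522818 -0.09565944  0.1       ] end [ 0.53290813 -0.09997915  0.1       ] knob [ 0.5020447  -0.04328203  0.15      ]
side corner [ 0.5051145  -0.09594116  0.1       ] end [ 0.53714718 -0.09977164  0.1       ] pivot [ 0.51814632 -0.12265685  0.1045    ] pintop [ 0.46353689 -0.11205109  0.128     ]
knob (array([ 0.50222327, -0.04320775,  0.15399642]), np.float64(0.0007110698829300091))
```

Call:
{"method": "arm_command", "body": {"plan": [0,0,-40,0.14,0,0,-40,0.14,0,0,0,0.14,0,0,0,0.14,0,0,0,0.14,0,0,0,0.14,0,0,0,0.14,0,0,0,0.14,0,0,0,0.14,0,0,0,0.124,-38,7,0,0,-38,7,0,0,-38,7,0,0,-38,7,0,0,-38,7,0,0,-38,7,0,0,-38,7,0,0,0,0,0,0,0,0,0,0], "grip": 0}}

```text
time_s: 2.0
eef_pos: [0.2012, 0.2705, 0.3115]
eef_rot: [-0.0, 0.761, 0.648, 0.001]
wrist_force: [-0.2, -0.6, 0.2]
opening: 0.001
```

Call:
{"method": "arm_command", "body": {"plan": [-20,32,0,0,-20,32,0,0,-20,32,0,0,-20,32,0,0,-20,32,0,0,-20,32,0,0,-20,32,0,0,-20,32,0,0,-20,32,0,0,-20,32,0,0,-20,29,20,0,0,0,30,0,0,0,0,0,0,0,0,0]}}

```text
time_s: 3.4
eef_pos: [0.5108, -0.0003, 0.2606]
eef_rot: [-0.001, 0.76, 0.65, -0.001]
wrist_force: [-0.2, 0.2, 0.6]
opening: -0.002
```

```bash
python3 - <<'E'
from h import *
c,o=shot('wrist','w1.png'); print(o['eef_pos'],o['eef_rot'],c['camera_matrix'],c['T_tool_cam'])
E
```

```text
[ 5.10758937e-01 -2.72706705e-04  2.60594428e-01] [-1.19709106e-03  7.60272551e-01  6.49602757e-01 -6.87610991e-04] [[309.70691629   0.         316.35944593]
 [  0.         309.70691629 203.72115581]
 [  0.           0.           1.        ]] [[-2.17298620e-03  9.47076547e-01  3.21000456e-01  8.28837514e-02]
 [ 9.99997626e-01  2.00697875e-03  8.48031625e-04  4.60360302e-04]
 [ 1.58909768e-04  3.21001537e-01 -9.47078660e-01 -1.41690146e-01]
 [ 0.00000000e+00  0.00000000e+00  0.00000000e+00  1.00000000e+00]]
```

View pics/w1.png

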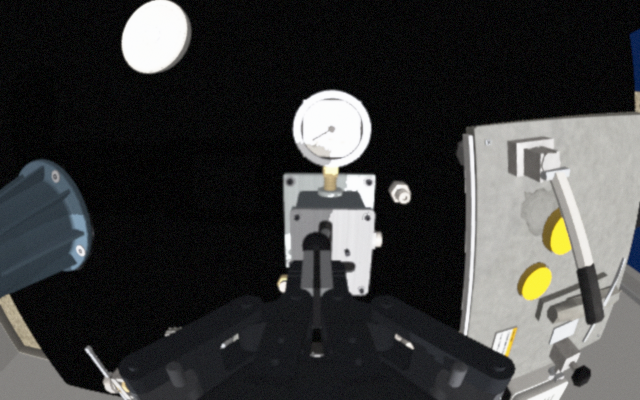

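```bash
cat >> h.py <<'E'
def wz(c,o,u,v,z):
    K=np.array(c['camera_matrix']); T=np.array(c['T_tool_cam'])
    x,y=(u-K[0,2])/K[0,0],(v-K[1,2])/K[1,1]; r=np.hypot(x,y); s=np.sin(r)/r
    d=np.array([x*s,-y*s,-np.cos(r)]); Rt=rot(o['eef_rot'])
    e=np.array(o['eef_pos'])+Rt@T[:3,3]; d=Rt@T[:3,:3]@d
    return e+d*(z-e[2])/d[2]
O=np.array([.5230,-.0734]); X=np.array([np.cos(np.radians(-99.3)),np.sin(np.radians(-99.3))]); Y=np.array([-X[1],X[0]])
def val(P): d=np.array(P)[:2]-O; return np.round(1000*np.array([d@X,d@Y]),1)
E
python3 - <<'E'
from h import *
c,o=load('w1.png')
for n,u,v,z in(('c1',291,211,.1),('c2',376,211,.1),('knob',316,241,.152),('slot+y',345,267,.1),('gauge',331,128,.065)):
    p=wz(c,o,u,v,z); print(n,p,val(p))
print('tcp',val(o['eef_pos']))
E
```

```text
c1 [ 0.48012321 -0.02323265  0.1       ] [-42.6 -50.4]
c2 [ 0.56813049 -0.03732014  0.1       ] [-42.9  38.7]
knob [ 0.5045234  -0.03682284  0.152     ] [-33.1 -24.1]
slot+y [ 0.52744527 -0.09890417  0.1       ] [24.5  8.5]
gauge [0.53484429 0.05179953 0.065     ] [-125.5   -8.5]
tcp [-70.2 -23.9]
```

Call:
{"method": "arm_command", "body": {"plan": [0,0,40,0,0,0,40,0,0,0,30,0,0,0,12,0,0,0,0,0,-8,0,0,0,-8,0,0,0,-8,0,0,0,-8,0,0,0,-8,0,0,0,-8,0,0,0,-8,0,0,0,-8,0,0,0,-8,0,0,0,0,0,0,0]}}

```text
time_s: 4.95
eef_pos: [0.4991, -0.0736, 0.1387]
eef_rot: [-0.0, 0.761, 0.649, -0.0]
wrist_force: [-0.1, 1.5, -0.4]
opening: 0.002
```

```bash
python3 - <<'E'
from h import *
o=ctrl.get_obs(); print(val(o['eef_pos']),o['wrist_force'])
c,_=shot('top','t2.png'); a=c['color'][180:265,265:385,::-1]
s,_=shot('side','s2.png'); b=s['color'][185:280,270:370,::-1]
a=cv2.resize(a,(480,340),interpolation=2);b=cv2.resize(b,(358,340),interpolation=2);cv2.imwrite('pics/m2.png',np.hstack([a,b])[:,:800])
E
```

```text
[  4.  -23.5] [-0.10990558  1.52207966 -0.44530511]
```

View pics/m2.png

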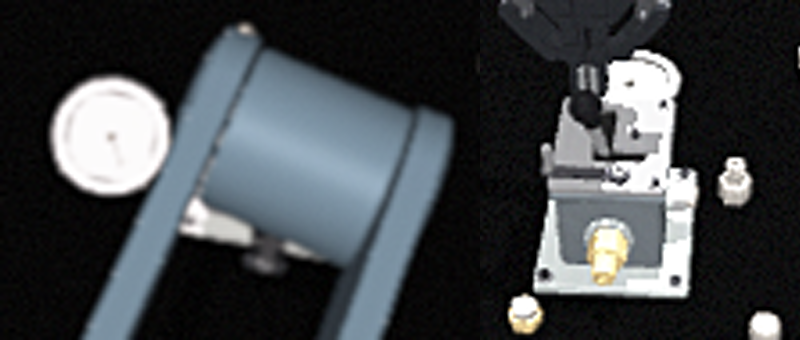

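Call:
{"method": "arm_command", "body": {"plan": [-6,0,0,0,-6,0,0,0,0,0,0,0]}}

```text
time_s: 5.35
eef_pos: [0.4973, -0.0847, 0.1389]
eef_rot: [-0.0, 0.761, 0.649, -0.0]
wrist_force: [-0.3, 2.8, -2.3]
opening: -0.002
```

Call:
{"method": "arm_command", "body": {"plan": [-3,0,0,0,0,0,0,0]}}

```text
time_s: 5.55
eef_pos: [0.497, -0.0874, 0.1392]
eef_rot: [-0.0, 0.761, 0.649, -0.0]
wrist_force: [0.8, 2.1, -2.4]
opening: -0.002
```

Call:
{"method": "arm_command", "body": {"plan": [-2,0,0,0,0,0,0,0]}}

```text
time_s: 5.75
eef_pos: [0.4968, -0.0891, 0.1391]
eef_rot: [-0.0, 0.761, 0.649, 0.0]
wrist_force: [0.3, 4.7, -3.1]
opening: 0.001
```

Call:
{"method": "arm_command", "body": {"plan": [-2,0,0,0,0,0,0,0]}}

```text
time_s: 5.95
eef_pos: [0.4966, -0.09, 0.139]
eef_rot: [-0.001, 0.761, 0.649, 0.001]
wrist_force: [2.2, 8.7, -3.7]
opening: 0.005
```

Call:
{"method": "arm_command", "body": {"plan": [-2,0,0,0,0,0,0,0]}}

```text
time_s: 6.15
eef_pos: [0.4964, -0.0906, 0.1388]
eef_rot: [-0.002, 0.761, 0.649, 0.002]
wrist_force: [3.7, 13.8, -3.7]
opening: 0.002
```

```bash
python3 - <<'E'
from h import *
o=ctrl.get_obs(); print(val(o['eef_pos']),o['eef_pos'],o['wrist_force'])
s,_=shot('side','s3.png'); b=s['color'][175:265,290:380,::-1]
cv2.imwrite('pics/m3.png',cv2.resize(b,None,fx=6,fy=6,interpolation=2))
for k in(.32,.34):
  P=O+X*.135*np.sin(k)+Y*-.024; print(proj(s,[*P,.148]))
E
```

```text
[ 21.3 -23.5] [ 0.49639225 -0.09060693  0.13883979] [ 3.70060478 13.75349463 -3.66137996]
[298.43999163 219.07812577]
[298.3304458  219.71037173]
```

View pics/m3.png

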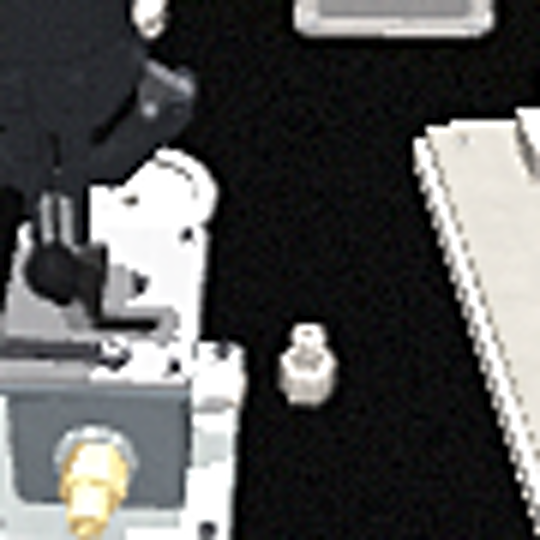

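Call:
{"method": "arm_command", "body": {"plan": [10,0,0,0,8,-10,0,0,0,-20,0,0,0,-15,0,0,-20,0,0,0,-22,0,0,0,0,0,0,0,0,8,0,0,0,8,0,0,0,8,0,0,0,6,0,0,0,6,0,0,0,0,0,0]}}

```text
time_s: 7.5
eef_pos: [0.485, -0.1155, 0.14]
eef_rot: [0.001, 0.76, 0.65, -0.0]
wrist_force: [-1.6, -0.3, 2.0]
opening: -0.0
```

Call:
{"method": "arm_command", "body": {"plan": [0,6,0,0,0,6,0,0,0,4,0,0,0,0,0,0]}}

```text
time_s: 7.9
eef_pos: [0.5003, -0.1178, 0.1395]
eef_rot: [0.0, 0.76, 0.649, -0.0]
wrist_force: [-2.4, 0.4, 2.8]
opening: 0.001
```

```bash
python3 - <<'E'
from h import *
o=ctrl.get_obs(); print(val(o['eef_pos']),o['eef_pos'],o['wrist_force'])
s,_=shot('side','s4.png'); b=s['color'][175:265,270:360,::-1]
cv2.imwrite('pics/m4.png',cv2.resize(b,None,fx=6,fy=6,interpolation=2))
E
```

```text
[ 47.5 -15.2] [ 0.50030166 -0.11781168  0.13949412] [-2.38340439  0.43855277  2.75739165]
```

View pics/m4.png

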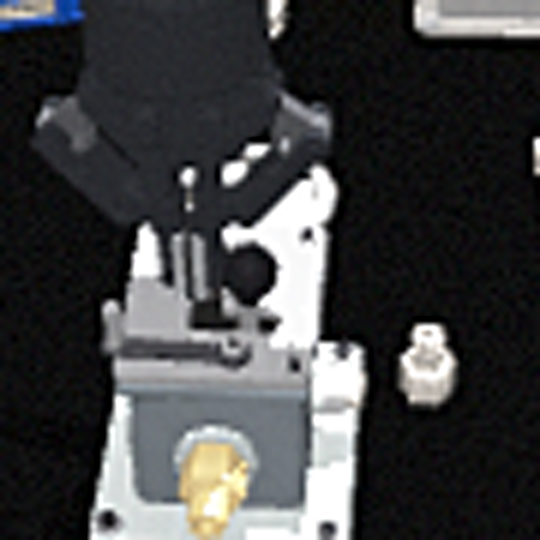

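Call:
{"method": "arm_command", "body": {"plan": [0,5,0,0,0,4,0,0,0,0,0,0]}}

```text
time_s: 8.25
eef_pos: [0.5088, -0.1192, 0.139]
eef_rot: [-0.0, 0.761, 0.649, 0.0]
wrist_force: [-1.6, 2.0, 1.5]
opening: 0.002
```

Call:
{"method": "arm_command", "body": {"plan": [0,3,0,0,0,0,0,0]}}

```text
time_s: 8.45
eef_pos: [0.5114, -0.1197, 0.139]
eef_rot: [-0.0, 0.761, 0.649, 0.0]
wrist_force: [-1.8, 1.1, 0.3]
opening: 0.002
```

Call:
{"method": "arm_command", "body": {"plan": [0,3,0,0,0,0,0,0]}}

```text
time_s: 8.65
eef_pos: [0.5143, -0.1203, 0.139]
eef_rot: [-0.0, 0.761, 0.649, 0.0]
wrist_force: [-2.2, 1.6, -0.9]
opening: -0.0
```

Call:
{"method": "arm_command", "body": {"plan": [0,2,0,0,0,0,0,0]}}

```text
time_s: 8.85
eef_pos: [0.5153, -0.1204, 0.1388]
eef_rot: [-0.001, 0.761, 0.649, -0.001]
wrist_force: [-5.6, 2.8, 1.6]
opening: -0.002
```

Call:
{"method": "arm_command", "body": {"plan": [0,2,0,0,0,0,0,0]}}

```text
time_s: 9.05
eef_pos: [0.516, -0.1205, 0.1386]
eef_rot: [-0.002, 0.761, 0.649, -0.002]
wrist_force: [-11.0, 1.8, 4.6]
opening: -0.002
```

Call:
{"method": "arm_command", "body": {"plan": [0,2,0,0,0,0,0,0]}}

```text
time_s: 9.25
eef_pos: [0.5167, -0.1207, 0.1384]
eef_rot: [-0.004, 0.761, 0.649, -0.003]
wrist_force: [-16.0, 1.5, 8.4]
opening: 0.002
```

```bash
python3 - <<'E'
from h import *
o=ctrl.get_obs(); print(val(o['eef_pos']),o['eef_pos'],o['wrist_force'])
s,_=shot('side','s5.png'); b=s['color'][175:265,270:360]
m=(cv2.cvtColor(s['color'],6)[205:235,305:330]<45).astype(np.uint8)
n,l,st,ce=cv2.connectedComponentsWithStats(m); print(st[1:],ce[1:]+[305,205])
for y in(.0255,.0225): print(proj(s,[*(O+X*.044+Y*y),.148]))
E
```

```text
[47.7  1.4] [ 0.51666136 -0.12068022  0.13840686] [-16.01156951   1.46890483   8.39325794]
[[  0   0  25  27 330]
 [  0  21   8   4  20]] [[319.75454545 216.01212121]
 [307.9        228.1       ]]
[317.05108721 219.97429893]
[315.91533457 219.94286529]
```

Call:
{"method": "arm_command", "body": {"plan": [0,-6,0,0,0,-20,0,0,0,-20,0,0,-12,-8,0,0,-14,0,0,0,0,0,0,0]}}

```text
time_s: 9.9
eef_pos: [0.4638, -0.1412, 0.1401]
eef_rot: [0.002, 0.761, 0.648, 0.0]
wrist_force: [0.2, -0.1, 0.2]
opening: -0.0
```

```bash
python3 - <<'E'
from h import *
o=ctrl.get_obs(); print(val(o['eef_pos']),o['eef_pos'],o['wrist_force'])
s,_=shot('side','s6.png'); b=s['color'][175:265,270:360,::-1]
cv2.imwrite('pics/m6.png',cv2.resize(b,None,fx=6,fy=6,interpolation=2))
E
```

```text
[ 76.5 -47.5] [ 0.46378056 -0.14120262  0.14007985] [ 0.19449237 -0.06671686  0.23939954]
```

View pics/m6.png

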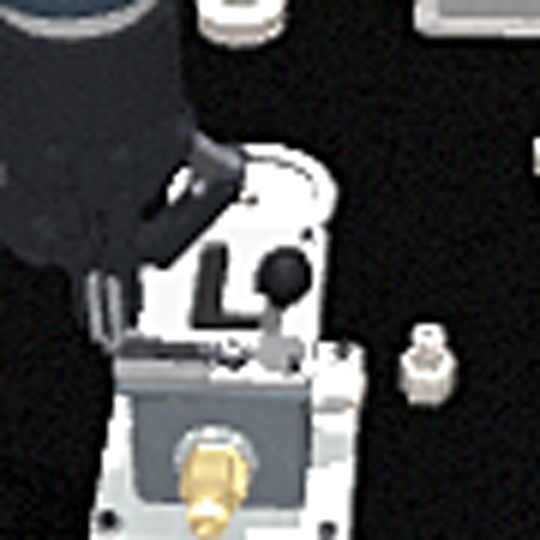

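Call:
{"method": "arm_command", "body": {"plan": [0,-4.5,10,0,0,0,16,0,0,0,0,0,8,0,0,0,4.5,0,0,0,0,0,0,0,5.5,-1.1,0,0.1,5.5,-1.1,0,0.1,5.5,-1.1,0,0.1,5.5,-1.1,0,0.1,5.5,-1.1,0,0.1,5.5,-1.1,0,0.1,0,0,0,0]}}

```text
time_s: 11.25
eef_pos: [0.4679, -0.0928, 0.114]
eef_rot: [0.001, 0.919, 0.395, 0.001]
wrist_force: [-0.0, -0.5, -0.3]
opening: -0.001
```

```bash
python3 - <<'E'
from h import *
o=ctrl.get_obs(); Rt=rot(o['eef_rot']); print(val(o['eef_pos']),o['eef_pos'],o['wrist_force'],'theta',np.degrees(-np.arctan2(Rt[1,0],Rt[0,0]))+80.7)
P=O+.050*X+.002*Y; d=Rt.T@np.array([P[0]-o['eef_pos'][0],P[1]-o['eef_pos'][1],0]); print('pivot in tool',d*1000)
s,_=shot('side','s7.png'); b=s['color'][175:265,270:360,::-1]
cv2.imwrite('pics/m7.png',cv2.resize(b,None,fx=6,fy=6,interpolation=2))
E
```

```text
[ 28.1 -51.2] [ 0.46790928 -0.09284035  0.11398281] [-0.0425396  -0.49065101 -0.2596065 ] theta 34.12724748428202
pivot in tool [11.72207096 56.35273252  0.08872999]
```

View pics/m7.png

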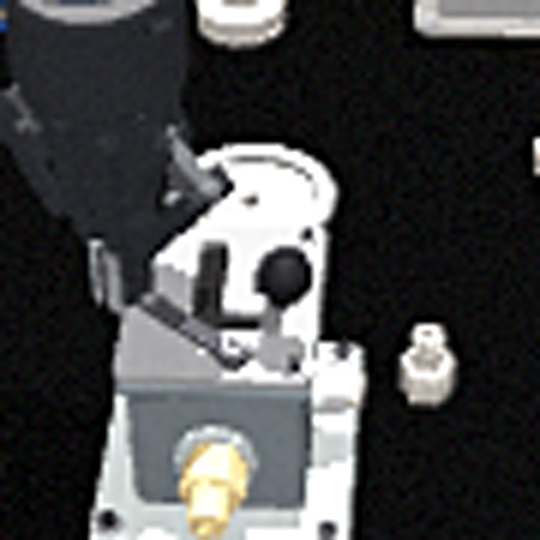

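Call:
{"method": "arm_command", "body": {"plan": [5.5,-0.9,0,0.1,5.5,-0.9,0,0.1,5.5,-0.9,0,0.1,5.5,-0.9,0,0.1,5.5,-0.9,0,0.1,5.5,-0.9,0,0.1,5.5,-0.9,0,0.1,5.5,-0.9,0,0.1,0,0,0,0]}}

```text
time_s: 12.2
eef_pos: [0.5027, -0.0675, 0.1135]
eef_rot: [-0.0, 1.0, 0.007, 0.0]
wrist_force: [-0.3, 0.1, 0.0]
opening: 0.002
```

```bash
cat > st.py <<'E'
from h import *
o=ctrl.get_obs(); Rt=rot(o['eef_rot']); print(val(o['eef_pos']),o['eef_pos'],o['wrist_force'],'theta',np.degrees(-np.arctan2(Rt[1,0],Rt[0,0]))+80.7)
P=O+.050*X+.002*Y; d=Rt.T@np.array([P[0]-o['eef_pos'][0],P[1]-o['eef_pos'][1],0]); print('pivot in tool',d*1000)
E
python3 st.py
```

```text
[ -2.6 -21. ] [ 0.50266885 -0.06747887  0.11345596] [-0.31568596  0.12488163  0.04873705] theta 79.86018854009872
pivot in tool [ 1.34084042e+01  5.57896390e+01 -1.16928161e-02]
```

Call:
{"method": "arm_command", "body": {"plan": [4,-0.8,0,0.09,3,-0.5,0,0.085,0,0,0,0]}}

```text
time_s: 12.5
eef_pos: [0.5091, -0.0663, 0.1131]
eef_rot: [-0.0, 0.997, -0.079, -0.0]
wrist_force: [-1.5, 0.6, 0.6]
opening: 0.002
```

Call:
{"method": "arm_command", "body": {"plan": [2,0,0,0,0,0,0,0]}}

```text
time_s: 12.7
eef_pos: [0.5106, -0.0665, 0.113]
eef_rot: [-0.0, 0.997, -0.079, -0.001]
wrist_force: [-5.1, 2.0, 1.2]
opening: -0.004
```

Call:
{"method": "arm_command", "body": {"plan": [1.5,0,0,0,0,0,0,0]}}

```text
time_s: 12.9
eef_pos: [0.5109, -0.0664, 0.1128]
eef_rot: [-0.0, 0.997, -0.08, -0.002]
wrist_force: [-8.5, 3.5, 5.8]
opening: -0.002
```

```bash
python3 st.py
```

```text
[ -4.9 -13.1] [ 0.5108958  -0.06643244  0.112793  ] [-8.49962393  3.49160739  5.75124642] theta 89.85293922183406
pivot in tool [14.92990095 54.95834295 -0.10536687]
```

Call:
{"method": "arm_command", "body": {"plan": [2,0,0,0,0,0,0,0]}}

```text
time_s: 13.1
eef_pos: [0.5113, -0.0664, 0.1125]
eef_rot: [-0.001, 0.997, -0.08, -0.004]
wrist_force: [-15.5, 3.3, 9.7]
opening: 0.001
```

Call:
{"method": "arm_command", "body": {"plan": [-6,0,0,0,-15,0,0,0,-15,0,0,0,0,0,-40,0,0,0,-50,0,-40,0,-20,0,-40,0,0,0,-40,0,0,0,0,0,0,0]}}

```text
time_s: 14.0
eef_pos: [0.358, -0.0414, 0.2231]
eef_rot: [0.001, 0.997, -0.08, 0.001]
wrist_force: [-0.8, -0.2, 0.1]
opening: 0.002
```

```bash
python3 st.py; python3 - <<'E'
from h import *
c,_=shot('top','t8.png'); a=c['color'][180:265,265:385,::-1]
s,_=shot('side','s8.png'); b=s['color'][185:280,270:370,::-1]
a=cv2.resize(a,(440,312),interpolation=2);b=cv2.resize(b,(328,312),interpolation=2);cv2.imwrite('pics/m8.png',np.hstack([a,b]))
E
```

```text
[  -4.9 -168. ] [ 0.35799165 -0.04142484  0.22314613] [-0.75289201 -0.15479511  0.09680052] theta 89.90319215336115
pivot in tool [169.91357122  55.17579009   0.30663199]
```

View pics/m8.png

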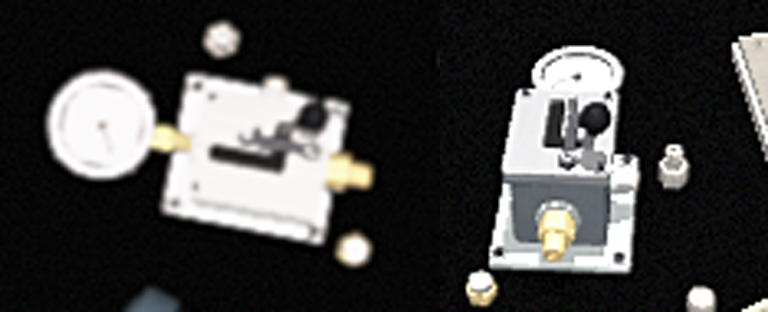

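```bash
python3 -c "
from bench import ctrl
print(ctrl.hand_in())"
```

```text
the job is handed in; nothing more can be done
None
```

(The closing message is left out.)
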